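Slide the brewing scale under the low dripper stand

ROBOT

A 6-joint arm with a two-finger parallel gripper is mounted at the origin on the work surface. World frame = base frame: x ahead of the robot, y to its left, z up, the work surface at z = 0. Lengths are in m, angles in rad, forces in N, time in s.
With the tool pointing down it reaches from about 0.375 to 0.9 m from the base axis. Payload 3.1 kg.
Tool frame: the origin (TCP) lies midway between the tips of the shut fingers; the grasp point (between the pads) lies 19 mm behind it; x points along the fingers, y is the direction in which the jaws open and shut, and the axes are right-handed (so a half turn about x gives the same grasp; the last joint's range is limited). The gripper opens to 87 mm and grips with 3 to 60 N. Pads are 19 mm wide; open, the fingers measure 117 mm over their backs; the gripper's body (75 mm by 190 mm) begins 51 mm behind the grasp point.
Start: joints at [-1.415, 0.527, 1.433, -0, 1.181, -0.178], TCP at [0.205, -0.59, 0.223] pointing down, gripper open.
Joint ranges: [-3.08, 3.08], [-0.75, 2.2], [0.22, 2.44], [-1.43, 4.57], [0, 2.65], [-2.85, 2.85]. Speed limits (rad/s): [2.79, 2.79, 3.14, 3.14, 3.14, 3.14].

INTERFACE

Orientations are given as a unit quaternion [x, y, z, w].
In Python, from rig import get_obs, imaging, robot gives the robot as it stands.
- The arm moves only by the shell command python3 -m inch 'ROWS' [FORCE]. ROWS is JSON, a list of rows, each a list of 3 entries, a list of its own where there are three numbers: the finger opening in mm, from 0 to 87, then the shift along the tool's x, y, z in mm, then the turn, a rotation vector about the tool's x, y, z in degrees. In form: [[grip, [dx, dy, dz], [wx, wy, wz]], ...]. A call has 1 to 12 rows; each row shifts and turns the pose as measured when the row begins, along the tool's axes as they then stand; what a row does not reach is not made up. A row lasts 1/8 s, in which the tool goes at most 62.5 mm and 10.7 degrees, less where a joint would pass 70% of its speed; a pose out of reach is approached as far as the arm can. A call with a gripper value outside its range is refused whole. The fingers move at their own pace and stop on an object; FORCE is the grip in N (left out, the last holds). Time passes only in rows, so rows that do not move let the fingers close. It gives the time, the measured TCP pose, the force and the opening at its end, in the units of the state.
- get_obs(): the state, without advancing time (a new reading comes with each control period).
- imaging.camera(name): name is "scene" or "side" or "wrist"; returns the picture (384x512x3 uint8, red, green, blue); there is no depth.
- imaging.camera_params(name): a dict with "camera_matrix" (3x3 intrinsics, pixels), "xyz" and "rotation" of the camera in the world. Camera axes: x right, y down, z forward; pixel columns grow to the right and rows downward; lengths in m; the calibration is good to about 2 mm. A picture is of the moment at which its call begins: read the wrist's pose just before it. camera_params takes no time and is no camera call; for the wrist camera it gives the pose at the moment of the call.
- robot.hand_in(): hands the job in, once; it reports no verdict.
Trained networks look in the newest picture that a camera, given by its name, has taken for a name from the list of things; names that differ only in an ending like _2 or _b are one class to them, and where a whole thing is asked for, a point or a joint stands for the part that bears it (a point fixed in the world has none). Each returns a list of dicts, best first, with "confidence" (0 to 1); they miss things now and then, are a little off and sometimes report something else, mostly with a low value. They report only what shows in the picture. A call takes as long as a camera call. They do not tell look-alikes from the thing itself.
- imaging.cut_out(camera, target): "pixels" (384x512 bool, what is visible of it) and "box" ([centre column, centre row, width, height] in pixels, round what is visible of it).
- imaging.tip_of(camera, target): "pixel" ([column, row] in pixels: a listed point, or the origin of a listed thing).
The state is a dict: "time": time; "q": joint angles; "joint_velocities": joint speeds; "joint_torque": joint torques, N m; "position": TCP position; "tool_rot": TCP orientation; "ft_force": force on the tool from outside, world axes, zero at the start; "moment": the same for the moment, N m; "grip_width": finger opening in m.
Only numpy, scipy, OpenCV 4.12 (cv2) and the standard library are available. Lean on these libraries where they do the work, as an engineer would, in place of code of your own. Each camera call takes 0.05 s, during which the arm holds its last target. There are 200 camera calls.

TASK

Push the flat brewing scale, with the small white cup riding on it, across the counter and in under the low bridge of the dripper stand, squarely and until the scale is fully home against the stop bar at the back, so that the cup stands right below the dripper's outlet; then back away from it. Only push the scale with the fingers: lift or tip nothing, do not touch the cup, and leave everything else on the counter where it stands.

Things in the scene. Friction and masses are not known exactly. Their poses are not given: they have to be found in the camera images.
- stand: Dripper stand, fixed. Origin: on the counter, straight below the dripper's outlet. The scale slides in along its +y; open side faces -y. Two round steel posts (12 mm) and a 20 mm high rail on each side leave 140 mm free width (x = +-70 mm, y = -40 to +55). A conical white dripper, 100 mm across, stands on it over the origin, its top 166 mm above the counter.
- bridge (a point): Centre of the underside of the stand's wooden bridge board, 87 mm above the counter. The board is 168 mm along the stand's x, 96 mm along its y (y = -40 to +56 mm of the stand) and 8 mm thick. Axes as the stand.
- stop (a point): Middle of the front face of the stop bar, at half its 20 mm height; it lies on the counter across the back of the stand, its face at y = +35 mm of the stand. The scale's +y end meets it when fully home.
- scale: Flat black brewing scale with steel top: 120 mm in x, 170 mm in y, 24 mm high, about 0.5 kg, loose; slides under 2 to 9 N. Origin: centre of underside. Display strip at the -y end; the cup stands towards the +y end, which goes in first. Fully home: origin at x = 0, y = -50 mm of the stand, axes parallel, -y end 95 mm out in front of the bridge.
- cup: Small handleless white cup, 56 mm across the rim, 55 mm high, 0.12 kg, standing loose on the scale about 50 mm from the scale's origin along its +y. Origin: centre of its underside, z axis up. On the scale its rim is 79 mm above the counter, 8 mm below the bridge.
- pitcher: Bystander: steel milk pitcher with a handle, 88 mm across, 100 mm high; origin: centre of underside.
- mug: Bystander: large white mug with a handle, 76 mm across, 80 mm high; origin: centre of underside.
- jar: Bystander: amber glass jar with a wooden cap, 72 mm across, 110 mm high; origin: centre of underside.
- tamper: Bystander: steel coffee tamper standing on its base, 58 mm across, 90 mm high; origin: centre of underside.
- portafilter: Bystander: portafilter lying flat, basket 70 mm across and 34 mm high at its origin, black handle out to 173 mm along its +x.
- saucer: Bystander: white saucer, 130 mm across, 18 mm high; origin: centre of underside.
- can: Bystander: steel can with a paper label, 66 mm across, 100 mm high; origin: centre of underside.
Things that resemble listed ones, but are neither listed nor needed, are in the scene too. What is shaped like the scale but brown or purple is not meant.

How it is judged:
At the end, for the whole second after the job is handed in: The scale lies flat on the counter in the stand, within 5 mm of the stop bar, within 12 mm sideways and 0.08 rad of square; the cup stands upright on the scale with its centre within 15 mm of the dripper's outlet; both at rest (y of scale in the frame of stand above -0.055 m and x of scale in the frame of stand between -0.012 and 0.012 m and angle between the y axis of scale and the y axis of stand, either way round below 0.08 rad and angle between scale's own z axis and vertical below 0.03 rad and height (world z) of scale below 0.004 m and horizontal distance between cup and stand below 0.015 m and angle between cup's own z axis and vertical below 0.06 rad and z of cup in the frame of scale between 0.02 and 0.028 m and linear speed of each of scale, cup below 0.02 m/s); the robot touches nothing.
It fails at once if the scale is lifted or tipped (over 8 mm or 0.1 rad) (height (world z) of scale above 0.008 m or angle between scale's own z axis and vertical above 0.1 rad).
It fails at once if the cup is touched by the robot (contact force between the arm and cup above 0.5 N).
It fails at once if the cup is touched by the fingers (contact force between the fingers and cup above 0.5 N).
It fails at once if the cup tips (over 0.3 rad) or leaves the scale (angle between cup's own z axis and vertical above 0.3 rad or z of cup in the frame of scale above 0.034 m or z of cup in the frame of scale below 0.014 m).
It fails at once if a bystander is moved by more than 20 mm (distance of any of pitcher, mug, jar, tamper, portafilter, saucer, can from where it was at the start of the episode above 0.02 m).
It also fails if it takes over 72 s, if anything falls off the work surface, if the arm or the gripper's body presses on something with over 40 N, if the wrist force passes 120 N, or if a joint passes its speed limit or range.

## Working session

There is one attempt and no reset: what is moved stays moved. The work goes in short steps, Python scripts to look and compute and a shell command to move; the robot and the scene stay as the last step left them, time stands still between calls to the robot, and variables do not carry over. Pictures are saved under pics/ and viewed, about 8 in all and at most 12, crops included, and the job is handed in when it is done.

```bash
ls; mkdir -p pics; cat > h.py <<'E'
import numpy as np, cv2
from rig import get_obs, imaging, robot
def snap(n,f):
    im=imaging.camera(n); cv2.imwrite('pics/'+f,im[:,:,::-1]); return im
def ray(n,px,z):
    p=imaging.camera_params(n);K=np.array(p['camera_matrix']);R=np.array(p['rotation']);c=np.array(p['xyz'])
    d=R@np.linalg.inv(K)@np.array([px[0],px[1],1.]);return c+d*(z-c[2])/d[2]
def proj(n,X):
    p=imaging.camera_params(n);K=np.array(p['camera_matrix']);R=np.array(p['rotation']);c=np.array(p['xyz'])
    u=K@(R.T@(np.array(X)-c));return u[:2]/u[2]
E
python3 - <<'E'
from h import *
a=snap('scene','s1.png');b=snap('side','d1.png')
cv2.imwrite('pics/both.png',cv2.resize(np.vstack([a,b])[:,:,::-1],(400,600)))
for n in('scene','side'):
    p=imaging.camera_params(n);print(n,np.round(p['xyz'],3),np.round(p['rotation'],2).tolist(),p['camera_matrix'][0])
    for t,z in(('stand',0),('bridge',.087),('stop',.01),('scale',0),('cup',.024),('pitcher',0),('mug',0),('jar',0),('tamper',0),('portafilter',0),('saucer',0),('can',0)):
        for r in imaging.tip_of(n,t)[:3]:print(t,round(r['confidence'],2),np.round(r['pixel'],0),np.round(ray(n,r['pixel'],z),3))
print(get_obs())
E
```

```text
pics
scene [ 1.319 -0.483  1.407] [0.84, 0.46, -0.15, -0.25] [486.34344926   0.         256.59906751]Traceback (most recent call last):
  File "<stdin>", line 7, in <module>
  File "h.py", line 7, in ray
    d=R@np.linalg.inv(K)@np.array([px[0],px[1],1.]);return c+d*(z-c[2])/d[2]
      ~^~~~~~~~~~~~~~~~~
ValueError: matmul: Input operand 1 has a mismatch in its core dimension 0, with gufunc signature (n?,k),(k,m?)->(n?,m?) (size 3 is different from 4)
```

View pics/s1.png

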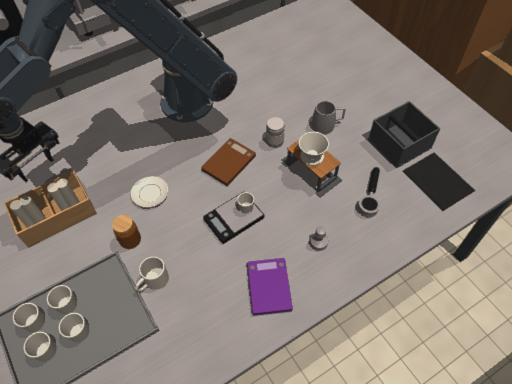

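View pics/d1.png

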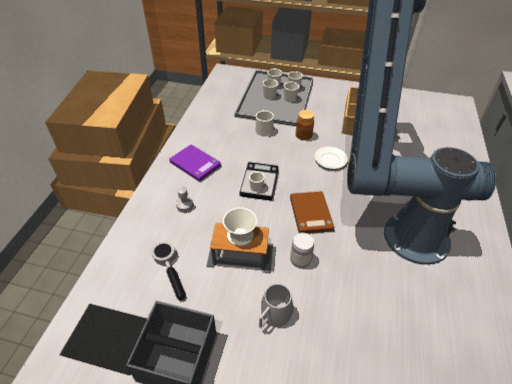

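The scene picture shows the black scale at (233,216) with the cup at (245,203). The stand is at (313,160), the brown look-alike at (228,161) and the purple one at (270,286). In the side picture the scale is at (259,180) and the stand at (240,240). The camera "rotation" is a quaternion, so I'll fix the helper.

```bash
sed -i "s/R=np.array(p\['rotation'\])/R=Rot.from_quat(p['rotation']).as_matrix()/; 1a from scipy.spatial.transform import Rotation as Rot" h.py
python3 - <<'E'
from h import *
for n in('scene','side'):
    a=snap(n,'t.png')
    for t,z in(('stand',0),('bridge',.087),('stop',.01),('scale',0),('cup',.024),('pitcher',0),('mug',0),('jar',0),('tamper',0),('portafilter',0),('saucer',0),('can',0)):
        for r in imaging.tip_of(n,t)[:3]:
            if r['confidence']>.3: print(n,t,round(r['confidence'],2),np.round(r['pixel'],0),np.round(ray(n,r['pixel'],z),3))
    for r in imaging.cut_out(n,'scale')[:4]:
        m=r['pixels'].astype(np.uint8);c=max(cv2.findContours(m,0,2)[0],key=cv2.contourArea)
        W=np.array([ray(n,q[0],.012)[:2] for q in c])
        (cx,cy),(w,h),ang=cv2.minAreaRect((W*1000).astype(np.float32));print('cut',n,r['confidence'],np.round(r['box']),cx,cy,w,h,ang)
print(get_obs())
E
```

```text
scene stand 0.69 [312. 171.] [0.544 0.218 0.   ]
scene bridge 0.76 [311. 153.] [0.528 0.218 0.087]
scene bridge 0.57 [276. 145.] [0.433 0.134 0.087]
scene stop 0.84 [317. 168.] [0.549 0.235 0.01 ]
scene stop 0.57 [322. 128.] [0.407 0.364 0.01 ]
scene scale 0.86 [233. 218.] [ 0.558 -0.118  0.   ]
scene scale 0.83 [268. 286.] [ 0.829 -0.154  0.   ]
scene scale 0.56 [226. 160.] [ 0.336 -0.017 -0.   ]
scene cup 0.73 [245. 206.] [ 0.553 -0.066  0.024]
scene pitcher 0.81 [322. 127.] [0.396 0.372 0.   ]
scene mug 0.78 [155. 278.] [ 0.612 -0.437  0.   ]
scene tamper 0.79 [319. 242.] [0.789 0.068 0.   ]
scene portafilter 0.63 [372. 214.] [0.801 0.282 0.   ]
scene saucer 0.85 [151. 194.] [ 0.319 -0.311  0.   ]
scene can 0.59 [277. 142.] [0.368 0.187 0.   ]
scene can 0.37 [149. 194.] [ 0.317 -0.316  0.   ]
cut scene 0.74 [267. 287.  48.  61.] 829.597900390625 -153.0686798095703 125.8735122680664 180.48095703125 64.12224578857422
cut scene 0.72 [234. 220.  60.  49.] 561.7247314453125 -118.42395782470703 130.0305938720703 173.00335693359375 3.8360488414764404
cut scene 0.68 [228. 162.  58.  47.] 
[... 1326 characters left out ...]
9346
{'time': 1.55, 'q': array([-1.41450569e+00,  5.27512652e-01,  1.43270220e+00, -3.77133953e-05,
        1.18137405e+00, -1.78499290e-01]), 'joint_velocities': array([-1.04690834e-03, -7.04957832e-04,  1.92401331e-04, -1.27012641e-04,
        7.38704342e-04,  9.38957034e-05]), 'joint_torque': array([ 4.08613496e-04, -4.40004694e+01, -1.76979929e+01,  6.34476473e-02,
        5.05235454e-02, -1.62549628e-05]), 'position': array([ 0.2053718 , -0.59027462,  0.22253991]), 'tool_rot': array([-0.69720975, -0.1178179 ,  0.69723445, -0.11782028]), 'ft_force': array([ 0.29932269, -0.47189938, -0.24392811]), 'moment': array([-0.00704016,  0.01425829,  0.00909757]), 'grip_width': 0.08704891527686168}
```

```bash
python3 - <<'E'
from h import *
o=get_obs();M=Rot.from_quat(o['tool_rot']).as_matrix();print(M.round(3))
p=imaging.camera_params('wrist');print(p['xyz'],Rot.from_quat(p['rotation']).as_matrix().round(2).tolist(),p['camera_matrix'])
a=cv2.imread('pics/s1.png')[110:260,180:380];b=cv2.imread('pics/d1.png')[150:290,170:340]
cv2.imwrite('pics/c1.png',cv2.resize(a,None,fx=4,fy=4,interpolation=2))
# yaw to align tool y with stand/scale; shift to (0.57,-0.30,0.30)
print(M.T@(np.array([.56,-.23,.30])-o['position'])*1000)
E
```

```text
[[-0.     0.329 -0.944]
 [-0.    -0.944 -0.329]
 [-1.    -0.     0.   ]]
[ 0.27962139 -0.56441062  0.38454152] [[0.33, -0.9, -0.27], [-0.94, -0.32, -0.09], [-0.0, 0.29, -0.96]] [[319.94547724   0.         251.22847326]
 [  0.         319.94547724 193.82764345]
 [  0.           0.           1.        ]]
[ -77.47539112 -223.74518224 -453.315213  ]
```

View pics/c1.png

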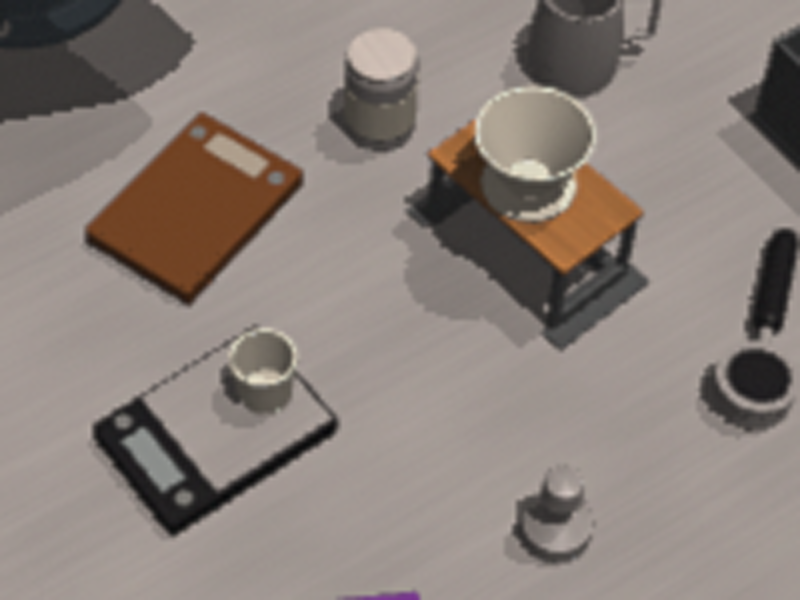

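The crop shows the board's corners in the full image at about left (287.5,148.3), front-right (320.5,177) and back-right (340.5,163.5). The scale's display end is at the lower left, and the cup stands towards the stand.

```bash
python3 - <<'E'
from h import *
P=[ray('scene',(180+u/4,110+v/4),.095)[:2] for u,v in((430,153),(562,268),(642,214))]
L,F,B=P;print(np.round(P,4),np.linalg.norm(F-L),np.linalg.norm(B-F),np.degrees(np.arctan2(*(F-L)[::-1])),np.degrees(np.arctan2(*(B-F)[::-1])))
c=(L+B)/2;print('centre',c)
S=[ray('scene',(180+u/4,110+v/4),.024)[:2] for u,v in((95,430),(172,527),(337,420),(255,326))];print(np.round(S,4),np.mean(S,0))
for i in range(4):
    d=S[(i+1)%4]-S[i];print(np.linalg.norm(d),np.degrees(np.arctan2(d[1],d[0])))
E
python3 -m inch '[[87,[-10,-25,-50],[-10,0,0]],[87,[-15,-20,-50],[-10,0,0]],[87,[-15,-20,-50],[-10,0,0]],[87,[-15,-10,-50],[-10,0,0]],[87,[-15,-10,-50],[-10,0,0]],[87,[-10,0,-50],[-10,0,0]],[87,[0,0,0],[-10,0,0]]]'
```

```text
[[0.4732 0.1567]
 [0.633  0.1792]
 [0.6247 0.2688]] 0.16135328887898162 0.08992471859274596 8.00742451714536 95.26101026143886
centre [0.54897859 0.21274847]
[[ 0.5179 -0.2065]
 [ 0.6308 -0.1985]
 [ 0.6188 -0.0332]
 [ 0.5018 -0.0411]] [ 0.56733718 -0.11983244]
0.11318252514006893 4.045829909953334
0.1657781671210816 94.1487431994386
0.11721970727522289 -176.14554965723002
0.16622595402107618 -84.46002948441749
time: 2.42
position: [0.3652, -0.314, 0.3047]
tool_rot: [0.494, 0.504, -0.494, 0.507]
ft_force: [-1.2, -0.5, -0.0]
grip_width: 0.087
```

```bash
cat >> h.py <<'E'
def go(P,yaw,tilt):
    "shift (mm) and rotvec (deg) in tool axes to reach P with tool y heading yaw deg, leaning back tilt deg"
    o=get_obs();M=Rot.from_quat(o['tool_rot']).as_matrix()
    y=np.array([np.cos(np.radians(yaw)),np.sin(np.radians(yaw)),0]);x=np.array([0,0,-1.]);G=np.c_[x,y,np.cross(x,y)]
    G=Rot.from_rotvec(np.radians(tilt)*y).as_matrix()@G   # checked: x then tips toward push dir?
    print('pos',o['position'].round(4),'y',M[:,1].round(3),'x',M[:,0].round(3),'goal x',G[:,0].round(3),'f',o['ft_force'].round(1))
    print('shift',(M.T@(np.array(P)-o['position'])*1000).round(1),'turn',np.degrees(Rot.from_matrix(M.T@G).as_rotvec()).round(1))
E
python3 - <<'E'
from h import *
go([.56,-.14,.32],5,20);go([.56,-.14,.32],5,-20)
E
```

```text
pos [ 0.3652 -0.314   0.3047] y [1.    0.023 0.003] x [ 0.004 -0.002 -1.   ] goal x [-0.03   0.341 -0.94 ] f [-1.2 -0.5 -0. ]
shift [ -15.   198.8 -169.4] turn [-3.6 20.1 -0.8]
pos [ 0.3652 -0.314   0.3047] y [1.    0.023 0.003] x [ 0.004 -0.002 -1.   ] goal x [ 0.03  -0.341 -0.94 ] f [-1.2 -0.5 -0. ]
shift [ -15.   198.8 -169.4] turn [ -3.7 -19.9   0.4]
```

```bash
python3 -m inch '[[87,[-5,50,-42],[-4,0,0]],[87,[-5,50,-42],[0,0,0]],[87,[-5,50,-42],[0,0,0]],[87,[0,49,-42],[0,0,0]],[87,[0,0,0],[0,10,0]],[87,[0,0,0],[0,10,0]],[87,[0,0,0],[0,0,0]]]'
python3 - <<'E'
from h import *
go([.575,-.26,.3],5,20)
a=snap('wrist','w1.png')
for t,z in(('stand',0),('bridge',.087),('stop',.01),('scale',0),('cup',.024)):
    for r in imaging.tip_of('wrist',t)[:2]: print(t,round(r['confidence'],2),np.round(r['pixel'],0),np.round(ray('wrist',r['pixel'],z),4))
E
```

```text
time: 3.3
position: [0.5483, -0.1297, 0.3215]
tool_rot: [0.549, 0.608, -0.38, 0.429]
ft_force: [0.3, 0.5, -0.0]
grip_width: 0.0872
pos [ 0.5483 -0.1297  0.3215] y [0.994 0.109 0.01 ] x [-0.028  0.342 -0.939] goal x [-0.03   0.341 -0.94 ] f [ 0.3  0.5 -0. ]
shift [-25.2  12.1 131.8] turn [ 1.4 -0.1 -0.1]
stand 0.87 [271.  18.] [0.5461 0.2095 0.    ]
stand 0.21 [413. 122.] [0.7904 0.0649 0.    ]
scale 0.75 [261. 218.] [ 0.5648 -0.1155  0.    ]
cup 0.64 [263. 188.] [ 0.5625 -0.0689  0.024 ]
```

View pics/w1.png

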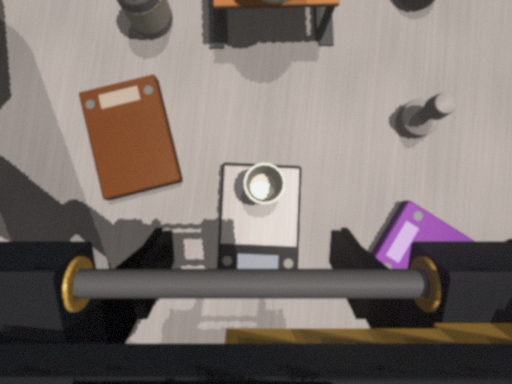

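The wrist view shows the scale's front corners at (223,163) and (300,166), and the cup at (263,183). The stand is only just in frame at the top, so I'll look again from further forward.

```bash
python3 - <<'E'
from h import *
go([.555,-.01,.33],6,20)
E
python3 -m inch '[[87,[17,11,-55],[0,0,0]],[87,[17,10,-55],[0,0,0]],[87,[0,0,0],[0,0,0]]]'
python3 - <<'E'
from h import *
go([.575,-.26,.3],5,20)
a=snap('wrist','w2.png');cv2.imwrite('pics/w2b.png',cv2.resize(a[:230,100:420,::-1],None,fx=2.5,fy=2.5,interpolation=2))
for t,z in(('stand',0),('bridge',.087),('stop',.01),('scale',0),('cup',.024)):
    for r in imaging.tip_of('wrist',t)[:2]: print(t,round(r['confidence'],2),np.round(r['pixel'],0),np.round(ray('wrist',r['pixel'],z),4))
E
```

```text
pos [ 0.5477 -0.1275  0.3235] y [0.994 0.112 0.012] x [-0.027  0.341 -0.94 ] goal x [-0.036  0.34  -0.94 ] f [-0.3  0.1  0.8]
shift [  33.8   20.4 -111.1] turn [ 0.6 -0.  -0.5]
time: 3.98
position: [0.5557, -0.0082, 0.3308]
tool_rot: [0.549, 0.606, -0.379, 0.432]
ft_force: [0.1, -0.4, 0.1]
grip_width: 0.0869
pos [ 0.5557 -0.0082  0.3308] y [0.994 0.11  0.015] x [-0.023  0.338 -0.941] goal x [-0.03   0.341 -0.94 ] f [ 0.1 -0.4  0.1]
shift [-56.6  -8.9 247.9] turn [ 1.5  0.2 -0.4]
stand 0.93 [255.  95.] [0.5443 0.1968 0.    ]
bridge 0.56 [256.  62.] [0.5432 0.2091 0.087 ]
scale 0.68 [121. 212.] [ 0.355  -0.0163  0.    ]
scale 0.62 [244. 297.] [ 0.5618 -0.1275  0.    ]
cup 0.96 [248. 266.] [ 0.5622 -0.0746  0.024 ]
```

View pics/w2b.png

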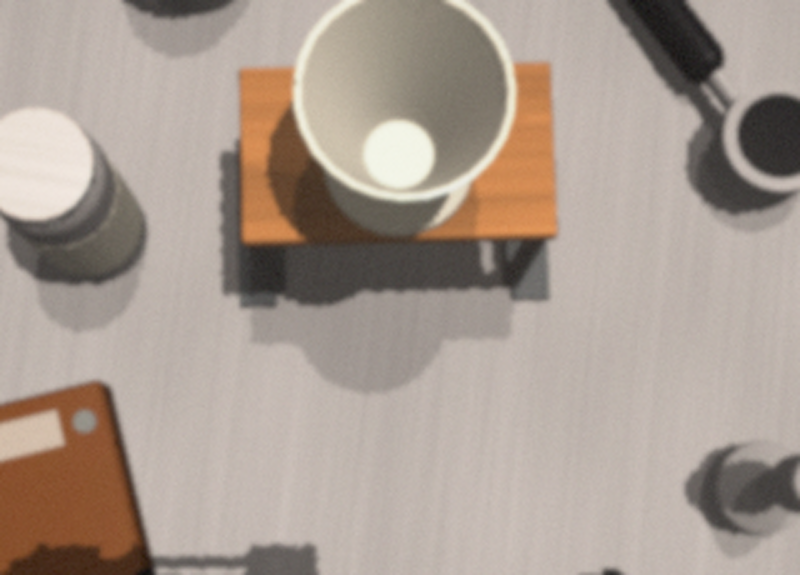

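The top corners of the board are in the crop at (240,70), (551,64), (556,232) and (242,237). I'll compute the stand pose from these, and the scale pose from the earlier w1 corners.

```bash
python3 - <<'E'
from h import *
P=np.array([ray('wrist',(100+u/2.5,v/2.5),.095)[:2] for u,v in((242,237),(556,232),(551,64),(240,70))])
c=P.mean(0)
for i in range(4):
    d=P[(i+1)%4]-P[i];print(np.linalg.norm(d).round(4),np.degrees(np.arctan2(d[1],d[0])).round(1))
a=np.radians(np.mean([np.degrees(np.arctan2(*(P[1]-P[0])[::-1])),np.degrees(np.arctan2(*(P[2]-P[3])[::-1]))]))
y=np.array([-np.sin(a),np.cos(a)]);o=c-.008*y;print('stand',o,np.degrees(a),'home',o-.05*y)
for s in (np.array([.564,-.118]),):
    d=s-o;print('scale in stand',d@[np.cos(a),np.sin(a)],d@y)
E
```

```text
0.1657 7.2
0.0917 96.9
0.1662 -172.5
0.0906 -82.8
stand [0.548593   0.19892763] 7.3538029021688445 home [0.5549928  0.14933889]
scale in stand -0.025285191586686274 -0.3162928329858449
```

Stand: about (0.549, 0.200), yaw 7.3°. Scale: about (0.563, -0.118), yaw about 4°, so in the stand frame it is 25 mm to the left. I'll retreat behind it and descend.

```bash
python3 -m inch '[[87,[-15,-2,54],[0,0,0]],[87,[-15,-2,54],[1.5,0,0]],[87,[-15,-2,54],[0,0,0]],[87,[-12,-3,54],[0,0,0]],[87,[0,0,20],[0,0,0]],[87,[0,0,0],[0,0,0]]]'
python3 - <<'E'
from h import *
go([.572,-.24,.05],4,20)
E
```

```text
time: 5.03
position: [0.5683, -0.2679, 0.3008]
tool_rot: [0.559, 0.597, -0.391, 0.422]
ft_force: [-1.3, -0.2, 0.4]
grip_width: 0.0867
pos [ 0.5683 -0.2679  0.3008] y [0.998 0.069 0.005] x [-0.018  0.339 -0.941] goal x [-0.024  0.341 -0.94 ] f [-1.3 -0.2  0.4]
shift [245.3   4.2  59.2] turn [ 0.1  0.2 -0.3]
```

```bash
python3 -m inch '[[87,[55,0,23],[0,0,0]],[87,[55,1,22],[0,0,0]],[87,[50,1,18],[0,0,0]],[87,[45,1,0],[0,0,0]],[87,[25,1,0],[0,0,0]],[87,[0,0,0],[0,0,0]]]'
python3 - <<'E'
from h import *
go([.571,-.235,.010],4,20)
a=snap('wrist','w3.png')
E
```

```text
time: 5.78
position: [0.5754, -0.2404, 0.0618]
tool_rot: [0.559, 0.598, -0.388, 0.424]
ft_force: [0.6, 0.0, 1.1]
grip_width: 0.0873
pos [ 0.5754 -0.2404  0.0618] y [0.997 0.075 0.01 ] x [-0.016  0.339 -0.94 ] goal x [-0.024  0.341 -0.94 ] f [0.6 0.  1.1]
shift [50.6 -4.5 12.2] turn [ 0.5  0.1 -0.5]
```

View pics/w3.png

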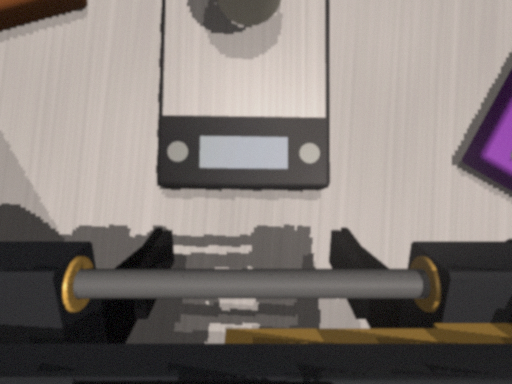

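The rear corners of the scale are at about (159,186) and (328,187), and the fingertips are at (165,232) and (340,232). The gripper sits behind the scale, well aligned.

```bash
python3 - <<'E'
from h import *
for z in(0,.02): print([ray('wrist',p,z)[:2].round(4) for p in((159,186),(328,187),(244,186))])
print([ray('wrist',p,.024)[:2].round(4) for p in((162,5),(327,5))])
E
python3 -m inch '[[87,[25,-4,6],[0,0,0]],[87,[18,0,3],[0,0,0]],[87,[5,0,0],[0,0,0]],[87,[0,0,0],[0,0,0]]]'
python3 - <<'E'
from h import *
go([.571,-.235,.010],4,20)
E
```

```text
[array([ 0.5046, -0.208 ]), array([ 0.6324, -0.199 ]), array([ 0.5687, -0.2031])]
[array([ 0.5103, -0.2092]), array([ 0.6274, -0.2009]), array([ 0.569 , -0.2047])]
[array([ 0.5018, -0.0822]), array([ 0.6177, -0.0725])]
time: 6.32
position: [0.5771, -0.2359, 0.0198]
tool_rot: [0.559, 0.594, -0.387, 0.43]
ft_force: [-1.2, -0.7, 0.0]
grip_width: 0.0871
pos [ 0.5771 -0.2359  0.0198] y [0.997 0.075 0.022] x [-0.004  0.331 -0.944] goal x [-0.024  0.341 -0.94 ] f [-1.2 -0.7  0. ]
shift [ 9.6 -6.2  1.9] turn [ 0.7  0.7 -1.1]
```

```bash
python3 -m inch '[[87,[11,-6,-4],[0.5,0.5,-1.2]],[87,[2,-1,-6],[0,0,0]],[87,[0,0,0],[0,0,0]]]'
python3 - <<'E'
from h import *
go([.571,-.22,.010],4,20)
E
```

```text
time: 6.7
position: [0.5696, -0.2225, 0.0116]
tool_rot: [0.556, 0.599, -0.392, 0.422]
ft_force: [0.6, -0.0, 0.6]
grip_width: 0.0867
pos [ 0.5696 -0.2225  0.0116] y [ 0.997  0.074 -0.   ] x [-0.025  0.337 -0.941] goal x [-0.024  0.341 -0.94 ] f [ 0.6 -0.   0.6]
shift [ 2.3  1.6 -1.7] turn [0.2 0.3 0.1]
```

```bash
python3 -m inch '[[87,[2,0.5,-6],[0,0,0]],[87,[2,0.5,-5],[0,0,0]],[87,[1.7,0.3,-4.7],[0.9,0,0.3]],[87,[1.7,0.3,-4.7],[0.9,0,0.3]],[87,[1.7,0.3,-4.7],[0.9,0,0.3]],[87,[1.7,0.3,-4.7],[0.9,0,0.3]],[87,[1.7,0.3,-4.7],[0.9,0,0.3]],[87,[1.7,0.3,-4.7],[0.9,0,0.3]],[87,[1.7,0.3,-4.7],[0.9,0,0.3]],[87,[1.7,0.3,-4.7],[0.9,0,0.3]],[87,[0,0,0],[0,0,0]]]'
cat >> h.py <<'E'
SO=np.array([.5490,.2005]);SA=7.3
def st(p):
    a=np.radians(SA);d=np.array(p[:2])-SO;return np.array([d@[np.cos(a),np.sin(a)],d@[-np.sin(a),np.cos(a)]])*1000
def status():
    o=get_obs();M=Rot.from_quat(o['tool_rot']).as_matrix()
    print('TCP stand',st(o['position']).round(1),'z',(o['position'][2]*1000).round(1),'yaw-rel',round(np.degrees(np.arctan2(M[1,1],M[0,1]))-SA,1),'roll',round(np.degrees(M[2,1]),1),'lean',round(np.degrees(np.arcsin(np.hypot(*M[:2,0]))),1),'f',o['ft_force'].round(1),'t',o['time'])
def scale(n):
    imaging.camera(n)
    for r in imaging.cut_out(n,'scale')[:4]:
        m=r['pixels'].astype(np.uint8);c=max(cv2.findContours(m,0,2)[0],key=cv2.contourArea)
        W=np.array([ray(n,q[0],.014)[:2] for q in c]);R=cv2.minAreaRect((W*1000).astype(np.float32));p=np.array(R[0])/1000
        if abs(p[0]-.56)<.08: print(n,'scale',round(r['confidence'],2),'stand xy',st(p).round(1),'size',np.round(R[1]),'ang-rel',round(R[2]-SA,1))
    for r in imaging.tip_of(n,'cup')[:1]: print(n,'cup',round(r['confidence'],2),st(ray(n,r['pixel'],.024)).round(1))
E
python3 - <<'E'
from h import *
status();scale('scene');scale('side')
E
```

```text
time: 8.07
position: [0.5723, -0.1895, 0.013]
tool_rot: [0.583, 0.555, -0.426, 0.413]
ft_force: [-0.3, -1.3, 0.5]
grip_width: 0.0872
TCP stand [ -26.4 -389.8] z 13.0 yaw-rel -9.7 roll 0.6 lean 17.2 f [-0.3 -1.3  0.5] t 8.075
scene scale 0.83 stand xy [ -12.8 -291.2] size [176. 132.] ang-rel 80.9
side scale 0.79 stand xy [ -13.8 -288.2] size [191. 125.] ang-rel 81.6
side cup 0.63 [   6.4 -249.4]
```

```bash
python3 -m inch '[[87,[2,0,-5],[0,0,0]],[87,[2.8,0,-8],[0,0,0]],[87,[3,0,-9],[0,0,0]],[87,[3,0,-9],[0,0,0]],[87,[3,0,-9],[0,0,0]],[87,[3,0,-9],[0,0,0]],[87,[3,0,-9],[0,0,0]],[87,[3,0,-9],[0,0,0]],[87,[3,0,-9],[0,0,0]],[87,[2.5,0,-7],[0,0,0]],[87,[1,0,-3],[0,0,0]],[87,[0,0,0],[0,0,0]]]'
python3 - <<'E'
from h import *
status();scale('scene');scale('side')
E
```

```text
time: 9.88
position: [0.5853, -0.1212, 0.0122]
tool_rot: [0.577, 0.541, -0.43, 0.435]
ft_force: [-0.9, -0.8, 1.1]
grip_width: 0.0869
TCP stand [  -4.8 -323.7] z 12.2 yaw-rel -9.3 roll 2.1 lean 14.7 f [-0.9 -0.8  1.1] t 9.875
scene scale 0.61 stand xy [-17.9  55.7] size [242. 210.] ang-rel 2.1
scene cup 0.5 [  11.8 -175.7]
side scale 0.95 stand xy [   7.8 -228.3] size [183. 125.] ang-rel 81.9
side cup 0.59 [  12.5 -186.1]
```

```bash
python3 - <<'E'
from h import *
go([.59,-.08,.012],7.3,18)
E
python3 -m inch '[[87,[1.4,-0.7,-4],[-1,0.4,-0.6]],[87,[1.4,-0.7,-4.7],[-1,0.4,-0.6]],[87,[1.4,-0.7,-4.7],[-1,0.4,-0.6]],[87,[1.4,-0.7,-4.7],[-1,0.4,-0.6]],[87,[1.4,-0.6,-4.7],[-1,0.4,-0.6]],[87,[1.4,-0.6,-4.7],[-1,0.4,-0.6]],[87,[1.4,-0.6,-4.7],[-1,0.4,-0.6]],[87,[0,0,0],[0,0,0]]]'
python3 - <<'E'
from h import *
status();scale('scene');scale('side')
go([.59,-.08,.012],7.3,18)
E
```

```text
pos [ 0.5854 -0.1211  0.0121] y [ 0.999 -0.036  0.036] x [ 0.044  0.251 -0.967] goal x [-0.039  0.307 -0.951] f [-0.9 -2.3  1.8]
shift [ 10.6   3.2 -39.8] turn [-8.4  3.6 -4.6]
time: 11.18
position: [0.5948, -0.1004, 0.0123]
tool_rot: [0.543, 0.584, -0.398, 0.453]
ft_force: [-1.0, -1.3, 1.0]
grip_width: 0.0871
TCP stand [   7.2 -304.3] z 12.3 yaw-rel -2.0 roll 1.6 lean 15.8 f [-1.  -1.3  1. ] t 11.175
scene scale 0.96 stand xy [   8.6 -207.8] size [128. 170.] ang-rel -1.4
scene cup 0.62 [   5.3 -165.2]
side scale 0.56 stand xy [   7.6 -207.8] size [121. 180.] ang-rel -2.4
side cup 0.66 [  17.2 -166.7]
pos [ 0.5946 -0.1003  0.0123] y [0.995 0.092 0.027] x [ 0.001  0.273 -0.962] goal x [-0.039  0.307 -0.951] f [ 1.1 -1.9  0.2]
shift [  5.8  -2.7 -19.8] turn [-1.5  2.3 -2.1]
```

```bash
python3 -m inch '[[87,[1.2,-1.5,-4],[-0.9,0.5,-0.6]],[87,[1.4,-1.7,-5.7],[-0.9,0.4,-0.5]],[87,[1.4,-1.7,-5.7],[-0.9,0.4,-0.5]],[87,[1.4,-1.7,-5.7],[-0.9,0.4,-0.5]],[87,[1.6,-1.7,-5.7],[-0.9,0.4,-0.5]],[87,[1.6,-1.7,-5.7],[0,0,0]],[87,[0,0,0],[0,0,0]]]'
python3 - <<'E'
from h import *
status();scale('scene');scale('side')
E
```

```text
time: 12.35
position: [0.5827, -0.0691, 0.013]
tool_rot: [0.519, 0.618, -0.375, 0.457]
ft_force: [1.4, -1.8, -0.5]
grip_width: 0.0872
TCP stand [  -0.8 -271.7] z 13.0 yaw-rel 3.1 roll 0.7 lean 17.5 f [ 1.4 -1.8 -0.5] t 12.35
scene scale 0.86 stand xy [  -7.2 -159.2] size [127. 142.] ang-rel 2.7
scene cup 0.84 [  -0.5 -130.2]
side scale 0.8 stand xy [  -6.  -181.7] size [121. 176.] ang-rel 2.7
side cup 0.58 [  -7.4 -135.6]
```

```bash
python3 -m inch '[[87,[1.4,0.4,-4],[0.7,0,0.2]],[87,[1.7,0.4,-5.7],[0.7,0,0.2]],[87,[1.7,0.4,-5.7],[0.7,0,0.2]],[87,[1.7,0.4,-5.7],[0.7,0,0.2]],[87,[1.7,0.3,-5.7],[0,0,0]],[87,[0,0,0],[0,0,0]]]'
python3 - <<'E'
from h import *
status();scale('scene');scale('side')
E
```

```text
time: 13.4
position: [0.5807, -0.0486, 0.0132]
tool_rot: [0.53, 0.602, -0.389, 0.453]
ft_force: [-0.7, 0.2, 0.1]
grip_width: 0.0868
TCP stand [-2.000e-01 -2.512e+02] z 13.2 yaw-rel 0.5 roll 0.7 lean 16.7 f [-0.7  0.2  0.1] t 13.4
scene scale 0.84 stand xy [  -1.9 -143. ] size [129. 151.] ang-rel 1.6
scene cup 0.68 [  -7.3 -104.1]
side scale 0.74 stand xy [  -4.1 -169.9] size [124. 149.] ang-rel 0.5
side cup 0.48 [  -4.  -119.6]
```

```bash
python3 - <<'E'
from h import *
a=snap('wrist','w4.png');b=snap('scene','s4.png')[110:230,210:370]
cv2.imwrite('pics/c4.png',np.vstack([a[:240],cv2.resize(b,(512,384),interpolation=2)])[:600,:,::-1])
E
```

```text
(no output)
```

View pics/c4.png

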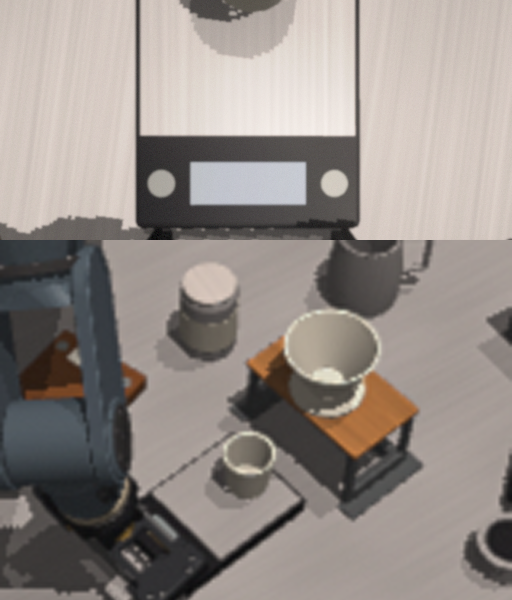

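The wrist view has the scale's rear corners at (137,226) and (358,226), squarely on the fingers. In the scene crop the scale lines up with the stand opening and the cup stands on it. I'll compute the offsets.

```bash
python3 - <<'E'
from h import *
for p,z in(((137,222),.024),((358,222),.024),((138,0),.024),((359,0),.024)): print(st(ray('wrist',p,z)).round(1))
print('scene front-right',st(ray('scene',(210+303/3.2,110+258/3.2),.024)).round(1), 'bridge front-right',st(ray('scene',(210+350/3.2,110+(452-240)/3.2),.095)).round(1),'L',st(ray('scene',(210+247/3.2,110+(362-240)/3.2),.095)).round(1))
E
```

```text
[ -59.6 -237.3]
[  55.5 -236.3]
[ -60.3 -121.9]
[  55.1 -120. ]
scene front-right [ 54.7 -72.4] bridge front-right [ 76.  -32.5] L [-81.8 -34.2]
```

```bash
python3 -m inch '[[87,[1.5,-0.3,-4],[0,0.3,-0.2]],[87,[2,-0.3,-6.5],[0,0.3,-0.2]],[87,[2,-0.3,-6.5],[0,0.3,-0.2]],[87,[2,-0.3,-6.5],[0,0.3,-0.2]],[87,[2,-0.3,-6.5],[0,0.3,-0.2]],[87,[2,-0.3,-6.5],[0,0.3,-0.2]],[87,[0,0,0],[0,0,0]]]'
python3 - <<'E'
from h import *
status();snap('wrist','w5.png');scale('side')
E
```

```text
time: 14.68
position: [0.5807, -0.0223, 0.0131]
tool_rot: [0.528, 0.607, -0.387, 0.451]
ft_force: [-0.2, -0.7, -0.8]
grip_width: 0.0871
TCP stand [   3.2 -225. ] z 13.1 yaw-rel 1.0 roll 0.4 lean 17.1 f [-0.2 -0.7 -0.8] t 14.675
side scale 0.6 stand xy [   0.9 -160.4] size [121. 125.] ang-rel 1.1
```

```bash
python3 -m inch '[[87,[1.5,-0.7,-4],[0.2,0.3,-0.1]],[87,[2,-0.9,-6.5],[0.2,0.3,-0.1]],[87,[2,-0.9,-6.5],[0.2,0.3,-0.1]],[87,[2,-0.9,-6.5],[0.1,0.3,-0.1]],[87,[2,-0.9,-6.5],[0,0.3,-0.1]],[87,[2,-0.9,-6.5],[0,0.3,-0.1]],[87,[0,0,0],[0,0,0]]]'
python3 - <<'E'
from h import *
status();scale('side')
a=snap('wrist','w6.png');b=snap('scene','s6.png')[110:230,210:370]
cv2.imwrite('pics/c6.png',np.vstack([a[:240],cv2.resize(b,(512,384),interpolation=2)])[:600,:,::-1])
E
```

```text
time: 15.75
position: [0.5768, 0.0051, 0.0131]
tool_rot: [0.532, 0.608, -0.386, 0.446]
ft_force: [0.9, -0.6, 0.4]
grip_width: 0.0869
TCP stand [   2.7 -197.4] z 13.1 yaw-rel 0.5 roll 0.3 lean 17.8 f [ 0.9 -0.6  0.4] t 15.75
side scale 0.75 stand xy [ -15.3 -165.3] size [ 86. 143.] ang-rel 56.6
```

View pics/c6.png

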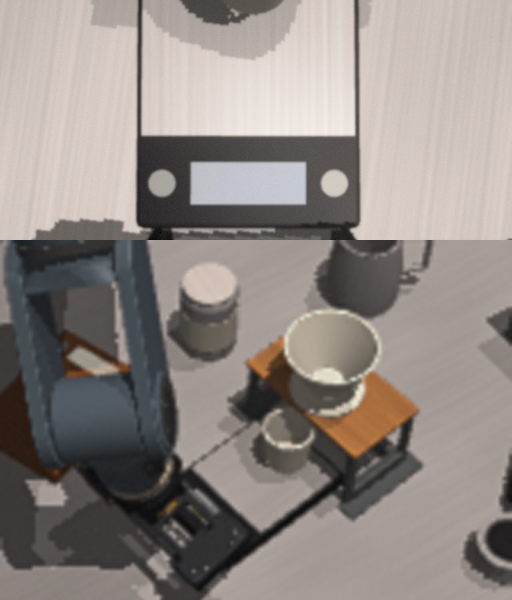

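The scale is entering squarely: the wrist view is unchanged at (137..358) and the cup at (287,440) is upright. About 53 mm remain.

```bash
python3 -m inch '[[87,[1.5,-0.7,-4],[0,0.2,-0.1]],[87,[2,-0.9,-6.5],[0,0.2,-0.1]],[87,[2,-0.9,-6.5],[0,0.2,-0.1]],[87,[2,-0.9,-6.5],[0,0.2,-0.1]],[87,[2,-0.9,-6.5],[0,0.2,-0.1]],[87,[2,-0.9,-6.5],[0,0.2,-0.1]],[87,[2,-0.9,-6.5],[0,0.2,-0.1]],[87,[1.5,-0.7,-5],[0,0.2,0]],[87,[0,0,0],[0,0,0]]]'
python3 - <<'E'
from h import *
status()
E
```

```text
time: 17.12
position: [0.5666, 0.0507, 0.0132]
tool_rot: [0.534, 0.613, -0.381, 0.44]
ft_force: [1.2, -1.8, -1.5]
grip_width: 0.0872
TCP stand [  -1.6 -150.8] z 13.2 yaw-rel 0.7 roll 0.1 lean 18.7 f [ 1.2 -1.8 -1.5] t 17.125
```

```bash
for i in 1; do python3 -m inch '[[87,[1,0,-3],[0.1,0,0]],[87,[1.2,0,-3.5],[0.1,0,0]],[87,[1.2,0,-3.5],[0.1,0,0]]]'; done
python3 - <<'E'
from h import *
status()
E
```

```text
time: 17.5
position: [0.5649, 0.0609, 0.0132]
tool_rot: [0.534, 0.612, -0.383, 0.439]
ft_force: [0.7, -4.5, -0.9]
grip_width: 0.0871
TCP stand [  -1.9 -140.4] z 13.2 yaw-rel 0.5 roll 0.0 lean 18.7 f [ 0.7 -4.5 -0.9] t 17.5
```

```bash
python3 -m inch '[[87,[1,0,-3],[0,0,0]],[87,[1,0,-3],[0,0,0]]]'
python3 - <<'E'
from h import *
status()
a=snap('wrist','w7.png');b=snap('scene','s7.png')[110:230,210:370]
for p,z in(((137,222),.024),((358,222),.024)): print(st(ray('wrist',p,z)).round(1))
cv2.imwrite('pics/c7.png',np.vstack([a[:240],cv2.resize(b,(512,384),interpolation=2)])[:600,:,::-1])
E
```

```text
time: 17.75
position: [0.5655, 0.0627, 0.0131]
tool_rot: [0.532, 0.61, -0.384, 0.444]
ft_force: [-3.1, -17.6, 3.8]
grip_width: 0.0871
TCP stand [  -1.2 -138.8] z 13.1 yaw-rel 0.7 roll 0.2 lean 18.1 f [ -3.1 -17.6   3.8] t 17.75
[ -60.8 -125.6]
[  54.6 -124.1]
```

View pics/c7.png

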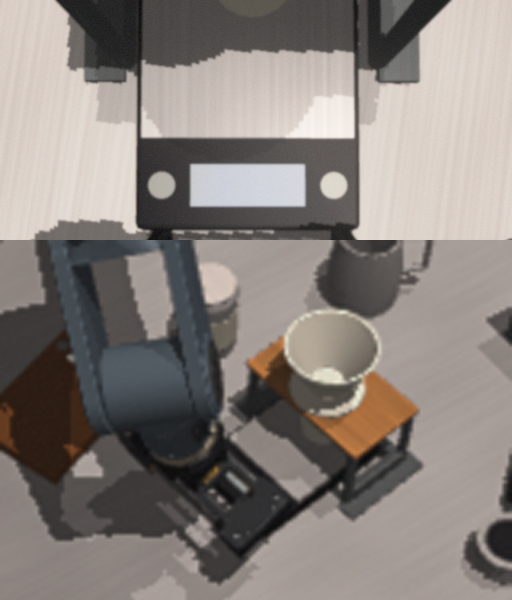

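The force has risen to 17.6 N, so the scale has reached the stop. There is a gap to the rails on both sides: scale edges at 137 and 358, rails at 125 and 378. Backing away.

```bash
python3 -m inch '[[87,[-1,0,3],[0,0,0]],[87,[-3,0,10],[0,0,0]],[87,[-7,0,20],[0,0,0]],[87,[-10,0,30],[0,0,0]],[87,[-30,0,40],[0,0,0]],[87,[-40,0,30],[0,0,0]],[87,[-40,0,20],[0,0,0]],[87,[0,0,0],[0,0,0]],[87,[0,0,0],[0,0,0]]]'
python3 - <<'E'
from h import *
status();scale('scene');scale('side')
a=snap('wrist','w8.png');b=snap('side','d8.png')[180:290,170:320]
cv2.imwrite('pics/c8.png',np.vstack([a[:230],cv2.resize(b,(512,370),interpolation=2)])[:600,:,::-1])
E
```

```text
time: 18.98
position: [0.5877, -0.128, 0.0896]
tool_rot: [0.533, 0.614, -0.384, 0.437]
ft_force: [0.9, 0.3, 0.2]
grip_width: 0.0872
TCP stand [  -3.4 -330.8] z 89.6 yaw-rel 0.6 roll -0.3 lean 18.8 f [0.9 0.3 0.2] t 18.975
scene scale 0.75 stand xy [ -5.  -60.6] size [126. 143.] ang-rel 0.6
scene cup 0.59 [-4.9 14.2]
side scale 0.84 stand xy [-4.8 27.6] size [114.  27.] ang-rel 3.7
side cup 0.58 [0.2 3.6]
```

View pics/c8.png

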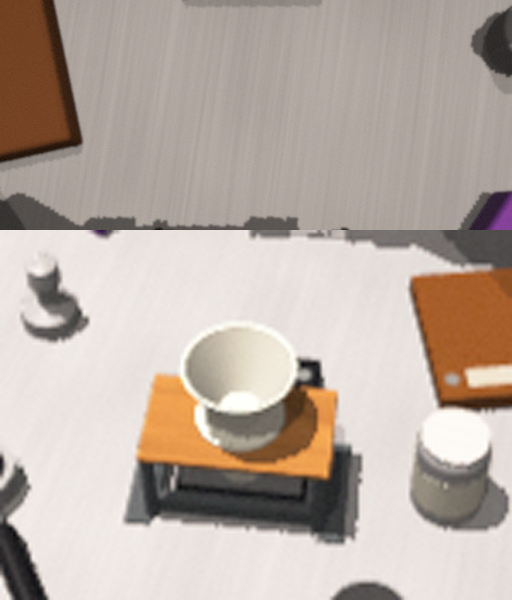

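The side view from behind shows the cup below the dripper and under the bridge, with the scale's end against the bar at the back. I'll lean the wrist camera forward to check the cup from the front.

```bash
python3 -m inch '[[87,[-40,0,-15],[0,0,0]],[87,[-20,0,-20],[0,10,0]],[87,[0,0,-20],[0,10,0]],[87,[0,0,0],[0,10,0]],[87,[0,0,0],[0,10,0]],[87,[0,0,0],[0,0,0]]]'
python3 - <<'E'
from h import *
status();scale('wrist')
a=snap('wrist','w9.png')
for r in imaging.cut_out('wrist','cup')[:1]: print(r['confidence'],r['box'],st(ray('wrist',[r['box'][0],r['box'][1]],.05)))
for t in('stand','bridge','stop'):
    for r in imaging.tip_of('wrist',t)[:1]: print(t,r['confidence'],r['pixel'],st(ray('wrist',r['pixel'],{'stand':0,'bridge':.087,'stop':.01}[t])))
cv2.imwrite('pics/c9.png',cv2.resize(a[:260,110:400,::-1],None,fx=2.3,fy=2.3,interpolation=2))
E
```

```text
time: 20.12
position: [0.5847, -0.0925, 0.1702]
tool_rot: [0.631, 0.731, -0.171, 0.195]
ft_force: [-0.4, 1.4, -0.3]
grip_width: 0.0867
TCP stand [  -1.8 -295.2] z 170.2 yaw-rel 1.0 roll -0.2 lean 59.9 f [-0.4  1.4 -0.3] t 20.125
wrist scale 0.81 stand xy [ -2.8 -41. ] size [125. 191.] ang-rel 0.8
wrist cup 0.81 [ 1.2 14.9]
0.91 [255.5, 133.4, 34.7, 34.4] [ -0.20729939 -19.15289084]
bridge 0.77 [253.5, 94.7] [-3.99359414 22.36228878]
```

View pics/c9.png

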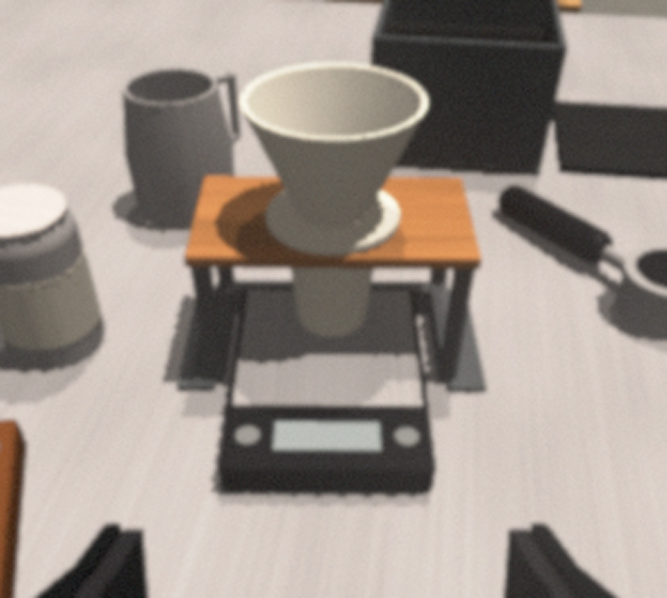

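```bash
python3 - <<'E'
from h import *
f=lambda u,v,z:st(ray('wrist',(110+u/2.3,v/2.3),z)).round(1)
for n,a in dict(near_bot_L=(222,490,0),near_bot_R=(431,490,0),near_top=(325,460,.024),far_top_L=(245,288,.024),far_top_R=(412,288,.024),cup_base=(332,337,.024),cup_L=(296,300,.05),cup_R=(370,300,.05),boardL=(188,262,.087),boardR=(479,263,.087),boardtop_back_L=(204,178,.095),back_R=(464,179,.095),drip=(335,248,.095)).items(): print(n,f(*a))
E
```

```text
near_bot_L [ -62.7 -126.5]
near_bot_R [  56.6 -123.8]
near_top [  -4.  -123.7]
far_top_L [-63.3  36.8]
far_top_R [53.4 39.4]
cup_base [ -1.7 -16.3]
cup_L [-24.5 -12.7]
cup_R [ 21.8 -11.6]
boardL [-85.  -28.8]
boardR [ 82.5 -26. ]
boardtop_back_L [-86.1  55.9]
back_R [81.9 58.6]
drip [ -0.5 -25. ]
```

```bash
python3 -c "
from h import *
status();robot.hand_in()"
```

```text
TCP stand [  -0.7 -293.8] z 174.7 yaw-rel 1.2 roll 0.1 lean 59.7 f [-0.1 -1.4 -0.4] t 20.525
the job is handed in; nothing more can be done
```

I pushed the scale with the open fingers, leaning the hand back to stay clear of the dripper. I steered it into line with the stand and slid it in until the push force rose from about 4 N to 17.6 N. I then backed away and handed in at about 20.5 s. The hand-in gives no verdict.

**Last checks**
- **Scale position:** it sits about 2–3 mm left of centre and about 1° or less off square, with a clear gap to both rails. Its front end is 96–98 mm out from the bridge, against 95 mm when fully home.
- **Cup:** it looks upright under the dripper. It is nearly centred sideways and somewhere between 8 mm short and 2 mm past the outlet; the limit is 15 mm.
- **Robot and the rest:** the robot stood clear of everything. I never drove near the bystanders and saw none moved, but I did not measure them again at the end.

**Disagreements**
- **Stand position:** my estimate along its depth differed by up to about 12 mm between views. I therefore judged "fully home" by the contact force and by distances relative to the bridge.
- **Scale's far end:** in the last view it measured about 10 mm short of the stop bar. I put that down to the shallow viewing angle, because the force and the front end both say it is home.

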